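Check that the comparator repeats on the gauge block

ROBOT

A 6-joint arm with a two-finger parallel gripper is mounted at the origin on a cart in front of the work surface, level with it; the furniture and walls round the work are solid. World frame = base frame: x ahead of the robot, y to its left, z up, the work surface at z = 0. Lengths are in m, angles in degrees, forces in N, time in s.
With the tool pointing down it reaches from about 0.35 to 0.875 m from the base axis. Payload 4.2 kg.
Tool frame: the origin (TCP) lies midway between the tips of the shut fingers; the grasp point (between the pads) lies 19 mm behind it; z points along the fingers, y is the line along which they close (so a half turn about z gives the same grasp; the last joint's range is limited). The gripper opens to 87 mm and grips with 3 to 60 N. Pads are 19 mm wide; open, the fingers measure 117 mm over their backs; the gripper's body (75 mm by 190 mm) begins 51 mm behind the grasp point.
Start: joints at [80.821, 22.042, 0.453, 0, -68.411, -14.817], TCP at [0.254, 0.571, 0.223] pointing down, gripper open.
Joint ranges: [-179.83, 179.83], [-69.29, 118.12], [-61.27, 80.66], [-181.25, 117.63], [-171.15, -9.14], [-177.46, 177.46]. Speed limits (degrees/s): [159.86, 159.86, 180, 180, 180, 180].

INTERFACE

Orientations are given as a 3x3 rotation matrix whose columns are the frame's x, y, z axes.
In Python, from station import r, cams gives the robot as it stands.
- The arm moves only by the tool play_rows, never from a script. Its argument "commands" is text: rows parted by semicolons, each of 6 numbers parted by spaces: the shift along the world's x, y, z normalised to -1 to 1, where 1 is 30 mm, then the turn, a rotation vector about the world's x, y, z normalised to -1 to 1, where 1 is 0.15 rad. A call has 1 to 20 rows; each row shifts and turns the commanded pose from where the row before left it; what a row does not reach is not made up. A row lasts 1/10 s, in which the tool goes at most 50 mm and 8.59 degrees, less where a joint would pass 70% of its speed; a pose out of reach is approached as far as the arm can. A call with a number of a shift or a turn outside -1 to 1 is refused whole. A call with a gripper value outside its range is refused whole. "grip" is the finger opening in mm, from 0 to 87, set as the call begins (left out, the last holds). The fingers move at their own pace and stop on an object; the grip force is fixed at half the most. Time passes only in rows, so rows that do not move let the fingers close. It gives the time, the measured TCP pose, the force, the opening and the grip force at its end, in the units of the state.
- r.sense(): the state, without advancing time (a new reading comes with each control period).
- cams.capture(name): name is "side" or "top" or "wrist"; returns (picture, depth): 384x512x3 uint8, blue, green, red; 384x512 float32, m along the optical axis (not along the pixel's ray), 0 where there is no reading.
- cams.camera_info(name): a dict with "mtx" (3x3 intrinsics, pixels), "R" (3x3) and "t" (3): a world point X has camera coordinates R X + t. Camera axes: x right, y down, z forward; pixel columns grow to the right and rows downward; lengths in m; the calibration is good to about 2 mm. The wrist camera is an equidistant fisheye: a pixel r from the principal point sees the ray r / f radians off the axis. A picture is of the moment at which its call begins: read the wrist's pose just before it. camera_info takes no time and is no camera call; for the wrist camera it gives the pose at the moment of the call.
- r.finish_job(): hands the job in; it is judged then, once.
The state is a dict: "time_s": time; "joints": joint angles; "joint_velocities": joint speeds; "effort": joint torques, N m; "tcp_pos": TCP position; "ee_rot": TCP orientation; "wrist_force": force on the tool from outside, world axes, zero at the start; "moment": the same for the moment, N m; "gripper_width": opening from 0.0 (shut) to 1.0 (fully open); "gripper_force": force on a finger pad.
Only numpy, scipy, OpenCV 4.12 (cv2) and the standard library are available. Lean on these libraries where they do the work, as an engineer would, in place of code of your own. Each camera call takes 0.05 s, during which the arm holds its last target. There are 200 camera calls.

TASK

Three dial comparators stand on the surface plate: one has its contact on a plain rectangular gauge block, the others on a gear and on a ring gauge. Before the one on the gauge block is set to zero, check that its reading repeats: with the fingertips press the pad of its lift lever down gently through most of its travel, without forcing it against its stop, so that the contact rises well clear of the block, then let the lever up slowly under the fingertips until the contact rests on the block again, without letting it snap back; do this at least twice, then draw the hand clear. Leave the other two comparators untouched, and the gauge block, the measured parts and the loose things on the plate where they are.

Things in the scene. Friction and masses are not known exactly. Their poses are not given: they have to be found in the camera images.
- block_comparator: Fixed bench comparator, as the other two: grey base 118x84x22 mm, round steel anvil (54 mm, top 28 mm above the plate), column behind, dial of 58 mm facing its -x, lift lever at the top of the dial sticking out to its +y. Origin: on the plate straight below the spindle; z up. This one has its contact on the gauge block.
- block_pad (a point): Middle of the top of the round black finger pad (19 mm diameter) of the lift lever of the comparator on the gauge block, 157 mm above the plate at rest, 60 mm to the +y side of the spindle. Moves with the lever. Pressed straight down from above with the shut fingertips it swings down about the pivot 40 mm inward, to a stop 15 mm below rest.
- block_lever: Lift lever of the comparator on the gauge block: steel bar 7x4 mm, pad at its outer end. Origin: its pivot, 150 mm above the plate. The spindle rises 0.45 mm for each mm of pad travel (11 mm of pad lift the contact 5 mm: well clear). A spring resists with about 1 N at the start, 5 N at 11 mm, 6.5 N at the stop, and snaps the lever back if it is let go.
- block_spindle (a joint): Height in m of the spindle of the comparator on the gauge block: 0 with its contact on the block (as at the start), 0.0068 with the lever on its stop.
- gauge_block_center (a point): Centre of the gauge block under the contact: a loose plain steel block 35x9 mm and 20 mm high, standing on the anvil.
- gear_comparator: Fixed bench comparator, as the other two: grey base 118x84x22 mm, round steel anvil (54 mm, top 28 mm above the plate), column behind, dial of 58 mm facing its -x, lift lever at the top of the dial sticking out to its +y. Origin: on the plate straight below the spindle; z up. This one has its contact on the gear and is to be left alone.
- gear_pad (a point): Middle of the top of the round black finger pad (19 mm diameter) of the lift lever of the comparator on the gear, 149 mm above the plate at rest, 60 mm to the +y side of the spindle. Moves with the lever.
- gear_spindle (a joint): Height in m of the spindle of the comparator on the gear: 0 with its contact on the gear (as at the start), 0.0068 with the lever on its stop.
- gear: Loose steel spur gear, 51 mm diameter, 20 mm high with its hub, lying on an anvil. Origin: centre of its underside.
- ring_comparator: Fixed bench comparator, as the other two: grey base 118x84x22 mm, round steel anvil (54 mm, top 28 mm above the plate), column behind, dial of 58 mm facing its -x, lift lever at the top of the dial sticking out to its +y. Origin: on the plate straight below the spindle; z up. This one has its contact on the ring gauge and is to be left alone.
- ring_pad (a point): Middle of the top of the round black finger pad (19 mm diameter) of the lift lever of the comparator on the ring gauge, 155 mm above the plate at rest, 60 mm to the +y side of the spindle. Moves with the lever.
- ring_spindle (a joint): Height in m of the spindle of the comparator on the ring gauge: 0 with its contact on the ring gauge (as at the start), 0.0068 with the lever on its stop.
- ring_gauge: Loose steel ring gauge, 54 mm diameter, 18 mm high, lying on an anvil. Origin: centre of its underside.
- loupe: Black stand loupe, 42 mm diameter, 39 mm high, loose on the plate to the left of the comparators. Origin: centre of its underside.
- spare_gauge_block: Spare gauge block, 30x9 mm and 25 mm high, loose on the plate in front of the comparators. Origin: centre of its underside.
- bushing: Flanged bushing, 31 mm diameter, 22 mm high, loose on the plate in front of the comparators. Origin: centre of its underside.

How it is judged:
By the outcome, as a careful person would: the job done as asked, in the order asked, and still so for the second after the job is handed in, with the robot touching nothing.
It also fails if it takes over 32 s, if anything falls off the work surface, if the arm or the gripper's body presses on something with over 40 N, if the wrist force passes 120 N, or if a joint passes its speed limit or range.

## Working session

There is one attempt and no reset: what is moved stays moved. The work goes in short steps, Python scripts to look and compute and a tool call to move; the robot and the scene stay as the last step left them, time stands still between calls to the robot, and variables do not carry over. Pictures are saved under pics/ and viewed, at most 10 in all, crops included, and the job is handed in when it is done.

Besides the shell and the picture viewer there is one more tool, called after ">>>" as name(argument=value, ...) on one line, values as JSON. play_rows: Moves the arm, as the interface text tells. Scaled input: -1 to 1 covers 30 mm each way for a shift and 0.15 rad each way for a turn. Its arguments: {"type":"object","properties":{"commands":{"type":"string"},"grip":{"type":"number"}},"required":["commands"]}

```bash
mkdir -p pics
python3 - <<'E'
from station import r,cams
import cv2,numpy as np
for n in("side","top"):
    p,d=cams.capture(n);i=cams.camera_info(n)
    np.savez(n+".npz",p=p,d=d,**{k:np.array(i[k]) for k in("mtx","R","t")})
    cv2.imwrite(f"pics/{n}.png",p); 
    C=-np.array(i["R"]).T@np.array(i["t"]);print(n,C,np.array(i["R"])[2])
print(r.sense())
E
```

```text
side [ 0.43068974 -0.49606257  0.60733805] [ 0.02353001  0.83126797 -0.55537365]
top [0.29473913 0.20275276 1.05913905] [ 0.16855958 -0.03031175 -0.98522529]
{'time_s': 0.1, 'joints': array([ 8.08224338e+01,  2.20867005e+01,  3.86758594e-01, -2.48145008e-02,
       -6.84115820e+01, -1.48177439e+01]), 'joint_velocities': array([ 0.03715031, -0.19904714,  0.28476502,  0.08447091, -0.05397104,
       -0.10233143]), 'effort': array([-6.06812082e-04, -3.91682339e+01,  1.87936735e+01,  4.23200011e+00,
        1.34931938e-02, -6.58265139e-05]), 'tcp_pos': array([0.25391845, 0.5704982 , 0.22156086]), 'ee_rot': array([[ 9.13513813e-01, -4.06807094e-01, -7.08002686e-04],
       [-4.06807696e-01, -9.13511932e-01, -1.85727763e-03],
       [ 1.08784816e-04,  1.98466971e-03, -9.99998025e-01]]), 'wrist_force': array([ 0.68043725,  0.45543657, -0.80932372]), 'moment': array([ 0.00325678, -0.01340882, -0.01281972]), 'gripper_force': 0.0, 'gripper_width': 1.0023504244889268}
```

View pics/side.png

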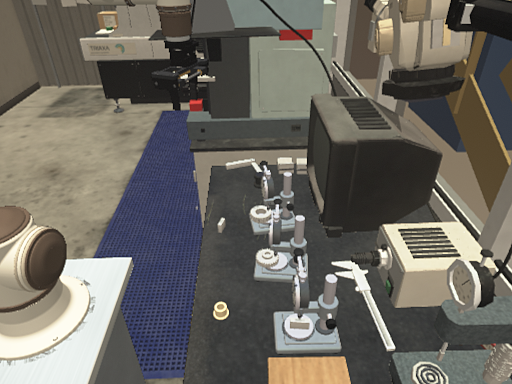

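View pics/top.png

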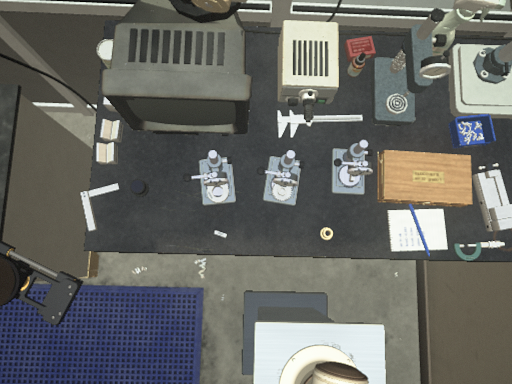

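The block comparator looks like the nearest one in the side view, near (300,325), and the right one in the top view, near (350,170). I'll enlarge both to check.

Run:
```python
import cv2,numpy as np
a=cv2.imread("pics/side.png")[170:360,235:355];b=cv2.imread("pics/top.png")[135:210,185:385]
a=cv2.resize(a,None,fx=3.1,fy=3.1,interpolation=cv2.INTER_CUBIC);b=cv2.resize(b,None,fx=4,fy=4,interpolation=cv2.INTER_CUBIC)
cv2.imwrite("pics/a.png",a);cv2.imwrite("pics/b.png",b)
```

```text
(no output)
```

View pics/a.png

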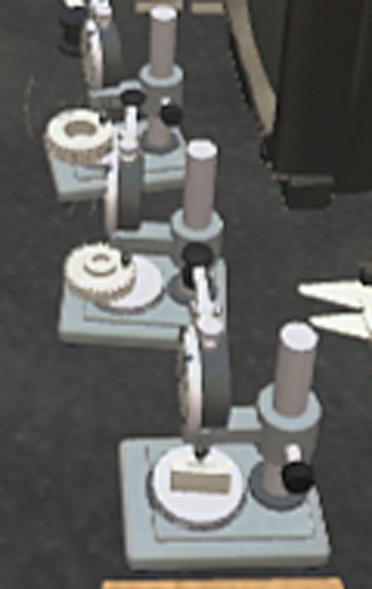

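View pics/b.png

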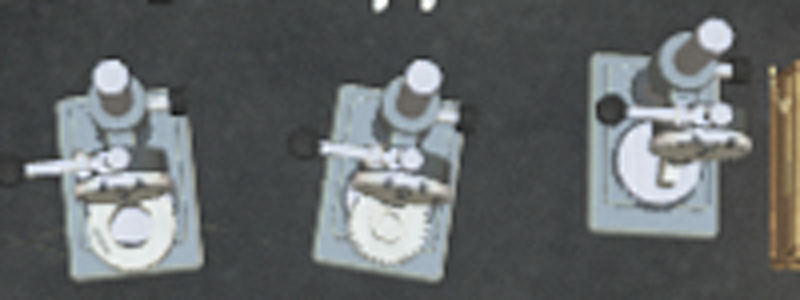

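The right comparator in the top view carries the gauge block. Its pad is at top px (337,162), and at side px (299.5,253).

Run:
```python
import numpy as np
def ray(n,u,v):
    c=np.load(n+".npz");R=c["R"];C=-R.T@c["t"];d=R.T@np.linalg.inv(c["mtx"])@[u,v,1];return C,d,c
for n,u,v in(("top",337.1,161.9),("side",299.2,252.9)):
    C,d,c=ray(n,u,v);print(n,C+d*(.157-C[2])/d[2], "depth",C+d*c["d"][int(round(v)),int(round(u))])
# other pads and base corners in z
for u,v,z in((187,177,.155),(261,171,.149),(364,163,.15)):
    C,d,c=ray("top",u,v);print(u,v,C+d*(z-C[2])/d[2])
for u,v in((332.5,148.5),(332.5,193),(364.5,193.5)):
    C,d,c=ray("top",u,v);print("base",C+d*(.022-C[2])/d[2])
```

```text
top [ 0.52046767 -0.00829182  0.157     ] depth [ 0.52028045 -0.00811678  0.15774823]
side [ 0.51884587 -0.01626525  0.157     ] depth [ 0.51879937 -0.01651836  0.15723757]
187 177 [0.47535962 0.32313067 0.155     ]
261 171 [0.49568147 0.16074188 0.149     ]
364 163 [ 0.52180532 -0.0709473   0.15      ]
base [ 0.58931944 -0.02817959  0.022     ]
base [ 0.47296786 -0.02757049  0.022     ]
base [ 0.47431343 -0.10932788  0.022     ]
```

>>> play_rows(commands="0 -0.97 0.7 0 0 -0.384;0 -0.97 0.7 0 0 -0.384;0.2 -0.97 0.7 0 0 -0.384;0.4 -0.97 0.7 0 0 -0.384;0.4 -0.97 0.7 0 0 -0.384;0.4 -0.97 0 0 0 -0.384;0.5 -0.97 0 0 0 -0.384;0.5 -0.97 0 0 0 -0.384;0.5 -0.97 0 0 0 -0.384;0.5 -0.97 0 0 0 -0.384;0.5 -0.97 0 0 0 -0.384;0.5 -0.97 0 0 0 -0.384;0.5 -0.97 0 0 0 -0.384;0.5 -0.97 0 0 0 -0.384;0.5 -0.97 0 0 0 -0.384;0.5 -0.97 0 0 0 -0.384;0.5 -0.97 0 0 0 -0.384;0.5 -0.97 0 0 0 -0.384;0.5 -0.97 0 0 0 -0.384;0.5 -0.97 0 0 0 -0.384", grip=0)

```text
time_s: 2.1
tcp_pos: [0.5063, -0.0123, 0.3271]
ee_rot: [[-0.002, -1.0, -0.001], [-1.0, 0.002, 0.0], [-0.0, 0.001, -1.0]]
wrist_force: [-0.4, 0.1, -0.0]
gripper_width: 0.001
gripper_force: 0.0
```

>>> play_rows(commands="0 0 0 0 0 0;0 0 0 0 0 0;0 0 0 0 0 0")

```text
time_s: 2.4
tcp_pos: [0.5057, -0.0106, 0.3273]
ee_rot: [[0.001, -1.0, -0.001], [-1.0, -0.001, 0.0], [-0.0, 0.001, -1.0]]
wrist_force: [-0.3, -0.7, 0.3]
gripper_width: 0.001
gripper_force: 0.0
```

Run:
```python
from station import r,cams
import cv2,numpy as np
s=r.sense();print(s["time_s"],s["tcp_pos"],s["ee_rot"].round(3).tolist(),s["gripper_width"])
i=cams.camera_info("wrist");p,d=cams.capture("wrist")
np.savez("wrist.npz",p=p,d=d,**{k:np.array(i[k]) for k in("mtx","R","t")})
cv2.imwrite("pics/w.png",cv2.resize(p,(768,576),interpolation=cv2.INTER_CUBIC))
c=np.load("top.npz");R=c["R"];C=-R.T@c["t"]
for u,v in((363.5,143.5),(361,163)):
    print(C+R.T@np.linalg.inv(c["mtx"])@[u,v,1]*c["d"][int(v),int(u)])
```

```text
2.4 [ 0.50572547 -0.01057652  0.32734782] [[0.001, -1.0, -0.001], [-1.0, -0.001, 0.0], [-0.0, 0.001, -1.0]] 0.0008893426586062451
[ 0.56585331 -0.06921879  0.15466701]
[ 0.52252059 -0.06524716  0.14618107]
```

View pics/w.png

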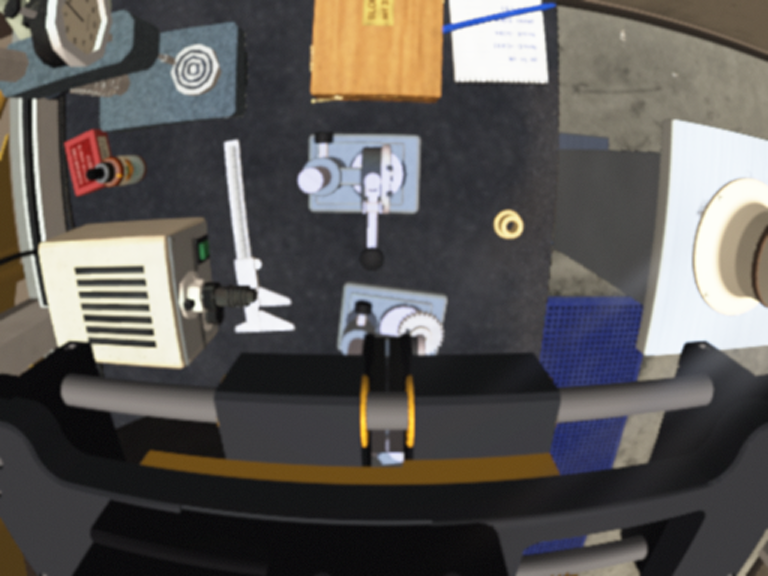

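The wrist view shows the block comparator upper centre, its pad at about (247,172.5) native px, and the shut fingers at bottom centre. The gear comparator lies below the fingers.

Run:
```python
import cv2,numpy as np
c=np.load("wrist.npz");K=c["mtx"];R=c["R"];C=-R.T@c["t"]
x=(np.array([247,172.3])-K[[0,1],[2,2]])/K[[0,1],[0,1]]
th=np.hypot(*x);d=R.T@np.r_[x/th*np.sin(th),np.cos(th)]
print(C,d,C+d*(.157-C[2])/d[2])
p=c["p"];g=p.max(2)[158:186,230:265]
n,l,st,ce=cv2.connectedComponentsWithStats((g<32).astype(np.uint8))
print(st[:,4],ce+[230,158])
```

```text
[ 0.50675635 -0.08993765  0.48961666] [ 0.03466808  0.23100658 -0.97233435] [ 0.51861562 -0.01091479  0.157     ]
[980] [[247.  171.5]]
```

>>> play_rows(commands="0.2 0 -0.5 0 0 0;0.23 0 -0.9 0 0 0;0 0 -0.9 0 0 0;0 0 -0.9 0 0 0;0 0 -0.9 0 0 0;0 0 -0.7 0 0 0;0 0 -0.4 0 0 0;0 0 -0.13 0 0 0;0 0 0 0 0 0;0 0 0 0 0 0")

```text
time_s: 3.45
tcp_pos: [0.5198, -0.0107, 0.1688]
ee_rot: [[0.001, -1.0, 0.002], [-1.0, -0.001, 0.0], [-0.0, -0.002, -1.0]]
wrist_force: [-0.3, -0.4, -0.0]
gripper_width: 0.003
gripper_force: 0.0
```

Run:
```python
from station import r,cams
import cv2,numpy as np
s=r.sense();print(s["time_s"],s["tcp_pos"],s["wrist_force"])
a,_=cams.capture("side");b,_=cams.capture("wrist");np.save("w2.npy",b)
a=cv2.resize(a[190:360,250:350],(350,595),interpolation=cv2.INTER_CUBIC)
b=cv2.resize(b[150:320,185:310],(437,595),interpolation=cv2.INTER_CUBIC)
cv2.imwrite("pics/c.png",np.hstack([a,b]))
```

```text
3.45 [ 0.51983104 -0.01068991  0.168842  ] [-0.3231921  -0.41685051 -0.00444793]
```

View pics/c.png

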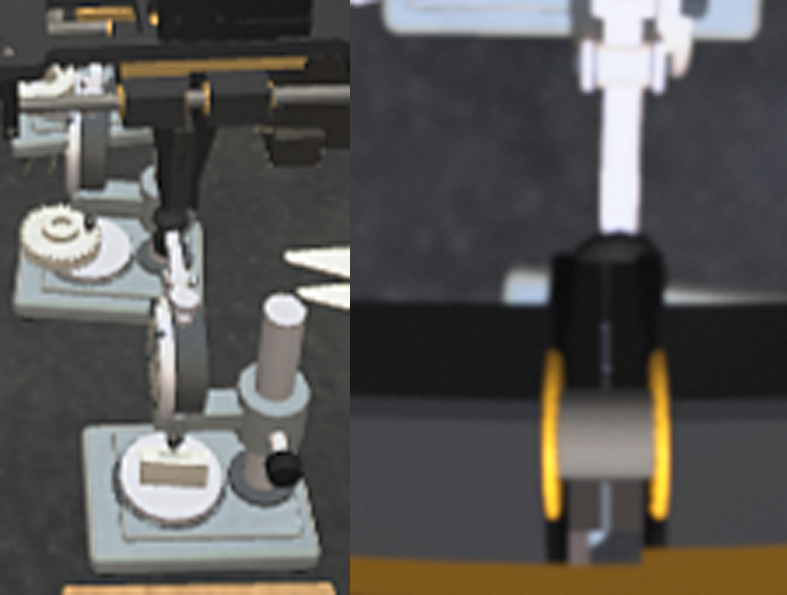

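Left: the shut fingers are directly above the block comparator's pad, with the contact on the block. Right: the pad centre is about 1–2 mm to the right of the finger seam. Next I'll descend slowly to find contact.

>>> play_rows(commands="-0.05 0 -0.1 0 0 0;0 0 -0.1 0 0 0;0 0 -0.08 0 0 0;0 0 -0.04 0 0 0;0 0 -0.04 0 0 0;0 0 -0.02 0 0 0;0 0 -0.02 0 0 0;0 0 0 0 0 0")

```text
time_s: 4.35
tcp_pos: [0.5176, -0.011, 0.1558]
ee_rot: [[0.0, -1.0, 0.0], [-1.0, -0.0, 0.0], [-0.0, -0.0, -1.0]]
wrist_force: [-0.8, 1.0, 1.9]
gripper_width: 0.007
gripper_force: 0.9
```

>>> play_rows(commands="0 0 -0.03 0 0 0;0 0 -0.03 0 0 0;0 0 -0.03 0 0 0;0 0 -0.03 0 0 0;0 0 -0.03 0 0 0;0 0 -0.03 0 0 0;0 0 -0.03 0 0 0;0 0 -0.03 0 0 0;0 0 -0.02 0 0 0;0 0 0 0 0 0")

```text
time_s: 5.35
tcp_pos: [0.5178, -0.0109, 0.148]
ee_rot: [[0.0, -1.0, 0.001], [-1.0, -0.0, 0.0], [-0.0, -0.001, -1.0]]
wrist_force: [-0.9, 3.5, 3.6]
gripper_width: 0.008
gripper_force: 2.6
```

>>> play_rows(commands="0 0 -0.03 0 0 0;0 0 -0.03 0 0 0;0 0 0 0 0 0;0 0 0 0 0 0")

```text
time_s: 5.75
tcp_pos: [0.5178, -0.011, 0.1464]
ee_rot: [[0.0, -1.0, 0.001], [-1.0, -0.0, -0.0], [0.0, -0.001, -1.0]]
wrist_force: [-1.6, 3.4, 4.9]
gripper_width: 0.002
gripper_force: 2.9
```

Run:
```python
from station import r,cams
import cv2,numpy as np
s=r.sense();print(s["time_s"],s["tcp_pos"],s["wrist_force"])
a,_=cams.capture("side")
o=cv2.imread("pics/side.png")
f=lambda a:cv2.resize(a[230:350,270:340],(350,600),interpolation=cv2.INTER_CUBIC)
cv2.imwrite("pics/d.png",np.hstack([f(o),f(a)]))
```

```text
5.75 [ 0.51777801 -0.01102653  0.14640061] [-1.63621059  3.36534942  4.86255598]
```

View pics/d.png

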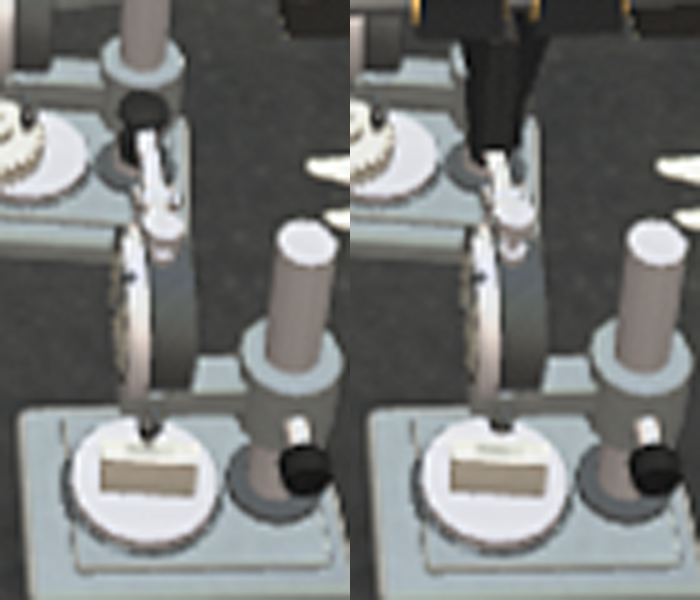

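The contact is visibly clear of the block, with about 5 N on the pad. I'll press slightly deeper, then let it up slowly.

>>> play_rows(commands="0 0 -0.03 0 0 0;0 0 0 0 0 0;0 0 0.01 0 0 0;0 0 0.02 0 0 0;0 0 0.025 0 0 0;0 0 0.025 0 0 0;0 0 0.025 0 0 0;0 0 0.025 0 0 0;0 0 0.025 0 0 0;0 0 0.025 0 0 0;0 0 0.025 0 0 0;0 0 0.025 0 0 0;0 0 0.025 0 0 0;0 0 0.025 0 0 0;0 0 0.025 0 0 0;0 0 0.025 0 0 0;0 0 0.02 0 0 0;0 0 0.02 0 0 0;0 0 0.02 0 0 0;0 0 0.02 0 0 0")

```text
time_s: 7.8
tcp_pos: [0.517, -0.0113, 0.1572]
ee_rot: [[-0.0, -1.0, -0.001], [-1.0, 0.0, -0.0], [0.0, 0.001, -1.0]]
wrist_force: [-0.3, -0.2, 1.0]
gripper_width: 0.006
gripper_force: 0.5
```

>>> play_rows(commands="0 0 0.015 0 0 0;0 0 0.015 0 0 0;0 0 0.015 0 0 0;0 0 0.015 0 0 0;0 0 0.015 0 0 0;0 0 0 0 0 0;0 0 0 0 0 0")

```text
time_s: 8.5
tcp_pos: [0.5175, -0.011, 0.1597]
ee_rot: [[0.0, -1.0, -0.0], [-1.0, -0.0, 0.0], [-0.0, 0.0, -1.0]]
wrist_force: [-0.2, 0.2, -0.1]
gripper_width: 0.006
gripper_force: 0.0
```

>>> play_rows(commands="0 0 -0.03 0 0 0;0 0 -0.02 0 0 0;0 0 -0.025 0 0 0;0 0 -0.03 0 0 0;0 0 -0.03 0 0 0;0 0 -0.03 0 0 0;0 0 -0.03 0 0 0;0 0 -0.03 0 0 0;0 0 -0.03 0 0 0;0 0 -0.03 0 0 0;0 0 -0.03 0 0 0;0 0 -0.03 0 0 0;0 0 -0.03 0 0 0;0 0 -0.03 0 0 0;0 0 -0.03 0 0 0;0 0 -0.025 0 0 0;0 0 -0.015 0 0 0;0 0 0 0 0 0;0 0 0 0 0 0;0 0 0 0 0 0")

```text
time_s: 10.5
tcp_pos: [0.5178, -0.0111, 0.1459]
ee_rot: [[0.0, -1.0, 0.001], [-1.0, -0.0, -0.0], [0.0, -0.001, -1.0]]
wrist_force: [-1.3, 2.9, 6.4]
gripper_width: 0.008
gripper_force: 3.1
```

>>> play_rows(commands="0 0 0.01 0 0 0;0 0 0.02 0 0 0;0 0 0.025 0 0 0;0 0 0.025 0 0 0;0 0 0.025 0 0 0;0 0 0.025 0 0 0;0 0 0.025 0 0 0;0 0 0.025 0 0 0;0 0 0.025 0 0 0;0 0 0.025 0 0 0;0 0 0.025 0 0 0;0 0 0.025 0 0 0;0 0 0.025 0 0 0;0 0 0.025 0 0 0;0 0 0.02 0 0 0;0 0 0.02 0 0 0;0 0 0.02 0 0 0;0 0 0.02 0 0 0;0 0 0.015 0 0 0;0 0 0.015 0 0 0")

```text
time_s: 12.5
tcp_pos: [0.517, -0.0111, 0.1583]
ee_rot: [[-0.0, -1.0, -0.001], [-1.0, 0.0, -0.0], [0.0, 0.001, -1.0]]
wrist_force: [-0.4, 0.7, -0.3]
gripper_width: 0.005
gripper_force: 0.0
```

>>> play_rows(commands="0 0 0.015 0 0 0;0 0 0.015 0 0 0;0 0 0.015 0 0 0;0 0 0.015 0 0 0;0 0 0 0 0 0;0 0 0 0 0 0")

```text
time_s: 13.1
tcp_pos: [0.5175, -0.011, 0.1604]
ee_rot: [[0.0, -1.0, -0.0], [-1.0, -0.0, 0.0], [-0.0, 0.0, -1.0]]
wrist_force: [-0.6, 0.8, 0.3]
gripper_width: 0.004
gripper_force: 0.0
```

>>> play_rows(commands="0 0 0.2 0 0 0;0 0 0.5 0 0 0;0 0 0.8 0 0 0;0 0 0.9 0 0 0;0 0 0.9 0 0 0;0 0 0.9 0 0 0;0 0 0.7 0 0 0;-0.5 0 0.3 0 0 0;-0.8 0 0 0 0 0;-0.8 0 0 0 0 0;-0.5 0 0 0 0 0;0 0 0 0 0 0;0 0 0 0 0 0;0 0 0 0 0 0")

```text
time_s: 14.5
tcp_pos: [0.4402, -0.0109, 0.3164]
ee_rot: [[0.0, -1.0, 0.0], [-1.0, -0.0, -0.0], [0.0, -0.0, -1.0]]
wrist_force: [1.0, 0.7, -0.5]
gripper_width: 0.004
gripper_force: 0.0
```

Run:
```python
from station import r,cams
import cv2,numpy as np
s=r.sense();print(s["time_s"],s["tcp_pos"],s["wrist_force"])
a,_=cams.capture("side")
o=cv2.imread("pics/side.png")
f=lambda a:cv2.resize(a[190:350,240:345],(394,600),interpolation=cv2.INTER_CUBIC)
cv2.imwrite("pics/e.png",np.hstack([f(o),f(a)]))
```

```text
14.5 [ 0.44023377 -0.01089698  0.31644207] [ 1.00673144  0.65460915 -0.46872532]
```

View pics/e.png

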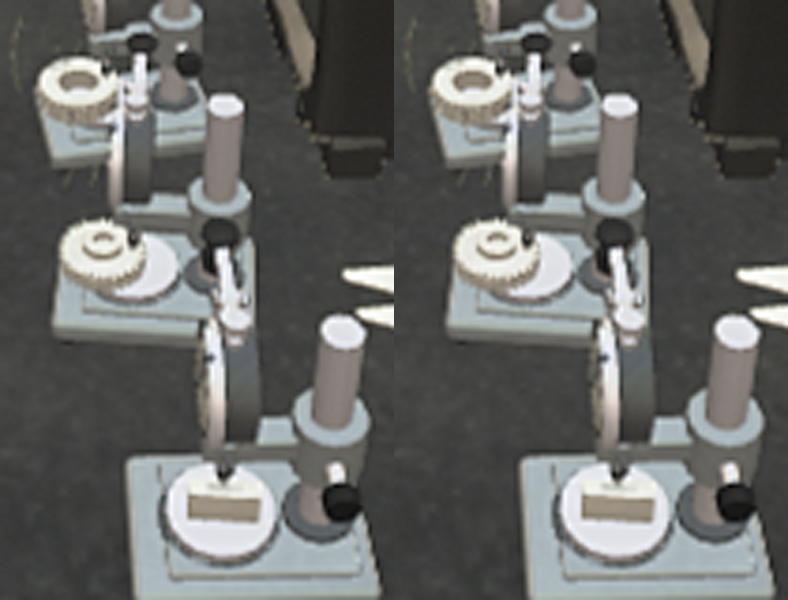

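The before and after views match: the lever is up, the contact is on the block, and nothing visible has moved.

```bash
python3 -c "
from station import r
print(r.finish_job())"
```

```text
the job is handed in; nothing more can be done
None
```

The block comparator's lift lever was pressed about 11 mm (about 5–6 N, short of its stop) and let up slowly twice, its contact rests on the block again, the hand is clear, nothing else in view moved, and the job was handed in at about 14.5 s.

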